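# Load two case stays in the sprung cleaning rack

## Task

Push the red knob of the rack's sprung blue keeper up the slope and across into its notch so that the keeper stays open by itself, then lay the shortest and the longest of the three brass bars flat in the rows of the rack that match their lengths. Then free the knob from its notch and let the keeper close fully over both bars. Leave the middle-length bar and everything else where it lies, and do not bump the clear visor above the rack.

Things in the scene. Friction and masses are not known exactly. Their poses are not given: they have to be found in the camera images.
- deck: Sloping grey deck of the rack, 215 mm up the slope, 165 mm wide, fixed at 30 degrees to the table, low edge to the robot. Origin: middle of the low edge, on its surface, 28 mm above the table. x up the slope, y left (level), z square out of the deck; 'deck' numbers below are in this frame, mm. Aluminium side rails, 26 high, at x 105 to 180, y +-63 to 70.
- row_long (a point): Floor centre of the long row, at deck (71, 28, 0); axes as the deck's. Floor 105.5 mm up the slope x 17 mm wide for the 100 mm bar, whose centre then is 7 mm out of the deck. White end stops and, at the corners only, 10 mm long side guides, all 6 mm high and leaning outwards as a funnel; between the corners the sides are open, fingers can go down to the deck.
- row_short (a point): Floor centre of the short row, at deck (91, -28, 0); axes as the deck's. Like the long row, but the floor is 65.5 mm long, for the 60 mm bar. Both rows end at deck x 124 at their upper end.
- keeper (a joint): Slide of the blue keeper up the slope (deck x), m. 0: closed, its crossbar (124 mm wide, 17.5 to 22.5 mm out of the deck) covers the upper 22 mm of both rows, so bars can be laid only while it is open. 0.048: end stop. A spring pulls it back to 0, 4.5 N at first, 10 N at the end. Reads about 0.036 when held in its notch.
- knob (a joint): Slide of the red knob across the keeper to deck +y, m, 0 to 0.016; a spring under 1 N returns it to 0. It can leave 0 only with the keeper beyond 0.041 (aim at 0.045), past a tongue; at 0.016 the keeper's spring draws it 9 mm back down into the notch (keeper 0.036, knob 0.012 to 0.016), where it stays. To free it: up to 0.045, across to 0, back down.
- gate: Fixed dark steel plate with the J-shaped slot in which the knob's pin runs: a straight leg up the slope, a short leg across to the left at its upper end, and the notch, a short leg back down. Plate at deck x 137 to 215, y -35 to 35, top 32 mm out of the deck. Same origin and axes as deck.
- knob_top (a point): Centre of the top of the red square knob; moves with it; axes as the deck's. The knob is 18 x 18 mm (deck x, y), 26 mm tall, 38 to 64 mm out of the deck, free on all four sides above the plate. At keeper 0 and knob 0 its top is at deck (150, 0, 64). It can be pinched along the deck's normal.
- keeper_edge (a point): Middle of the front (lower) edge of the blue crossbar, 20 mm out of the deck, deck x 102 when closed; axes as the deck's.
- visor: Clear acrylic sheet with orange front edge, level, 95 mm deep, 200 wide, 5 thick, on two posts at its rear corners. Origin: middle of the front edge, underside, 275 mm above the table; x away from the robot, y left. It overhangs the end of the knob's travel: an upright gripper would hit it there; one leaning with the deck's normal (30 degrees, its body towards the robot) passes in front.
- bar_short: solid brass bar, square section 14 x 14 mm, 60 mm long (the shortest of three look-alikes, 100 g nominal), lying flat on the table at the start; origin at its centre, own x axis along its length. Belongs in the short row.
- bar_mid: solid brass bar, square section 14 x 14 mm, 80 mm long (the middle one of three look-alikes, 133 g nominal), lying flat on the table at the start; origin at its centre, own x axis along its length. Has no row; stays where it lies.
- bar_long: solid brass bar, square section 14 x 14 mm, 100 mm long (the longest of three look-alikes, 167 g nominal), lying flat on the table at the start; origin at its centre, own x axis along its length. Belongs in the long row.
- sponge: yellow-tan sponge block, 90 x 60 x 35 mm, left of the rack; origin under its centre; a bystander.
- brush: wooden-handled paint brush lying at the right of the bars; origin under its middle; a bystander.
- eraser: small white eraser block, 45 x 28 x 16 mm, beyond the bars; origin under its centre; a bystander.
- amber: amber glass jar with white cap, 54 mm across, 100 mm tall; origin under its centre; a bystander.
- spatula: 190 mm spatula lying across in front of the rack, towards the robot; origin under its middle; a bystander.
- pot: small white ceramic cup, 60 mm across, 50 mm tall, right of the bars; origin under its centre; a bystander.
Not all that is in view belongs to the job. Leave any green or pink look-alike of the bar_long alone.

How it is judged:
On the way, in this order (a step that is already met when the one before it is completed fails the run):
1. the keeper hangs open in its notch by itself, the hand away from the knob (value of joint keeper between 0.032 and 0.041 m and value of joint knob above 0.012 m and distance between the grasp point and knob_top above 0.06 m), for 0.2 s.
2. the short bar lies in the short row and the long bar in the long row, let go, the keeper still held open in its notch (value of joint keeper between 0.032 and 0.041 m and value of joint knob above 0.012 m and x of bar_short in the frame of row_short between -0.006 and 0.006 m and y of bar_short in the frame of row_short between -0.005 and 0.005 m and z of bar_short in the frame of row_short between 0.004 and 0.01 m and angle between the x axis of each of bar_short, bar_long and the x axis of deck, either way round below 0.12 rad and contact force between the fingers and bar_short below 0.5 N and x of bar_long in the frame of row_long between -0.006 and 0.006 m and y of bar_long in the frame of row_long between -0.005 and 0.005 m and z of bar_long in the frame of row_long between 0.004 and 0.01 m and contact force between the fingers and bar_long below 0.5 N), for 0.2 s.
At the end, for the whole second after the job is handed in: The keeper is closed (within 3 mm) with the knob out of its notch; the short bar lies in the short row and the long bar in the long row, each within 6 mm along and 5 mm across of the row's centre, flat on the deck within 3 mm and in line with it within 7 degrees, let go and at rest (value of joint each of keeper, knob below 0.003 m and x of bar_short in the frame of row_short between -0.006 and 0.006 m and y of bar_short in the frame of row_short between -0.005 and 0.005 m and z of bar_short in the frame of row_short between 0.004 and 0.01 m and angle between the x axis of each of bar_short, bar_long and the x axis of deck, either way round below 0.12 rad and contact force between the fingers and bar_short below 0.5 N and x of bar_long in the frame of row_long between -0.006 and 0.006 m and y of bar_long in the frame of row_long between -0.005 and 0.005 m and z of bar_long in the frame of row_long between 0.004 and 0.01 m and contact force between the fingers and bar_long below 0.5 N and linear speed of each of bar_short, bar_long below 0.02 m/s); the robot touches nothing.
It fails at once if the middle-length bar is moved by more than 20 mm (distance of bar_mid from where it was at the start of the episode above 0.02 m).
It fails at once if a bystander (sponge, brush, eraser, amber jar, spatula, cup) is moved by more than 30 mm (distance of any of sponge, brush, eraser, amber, spatula, pot from where it was at the start of the episode above 0.03 m).
It fails at once if the visor is struck with more than 10 N (contact force between any of the fingers, the arm and visor above 10 N).
It also fails if it takes over 67 s, if anything falls off the work surface, if the arm or the gripper's body presses on something with over 40 N, if the wrist force passes 120 N, or if a joint passes its speed limit or range.

## Robot

A 6-joint arm with a two-finger parallel gripper is mounted at the origin on the work surface. World frame = base frame: x ahead of the robot, y to its left, z up, the work surface at z = 0. Lengths are in m, angles in rad, forces in N, time in s.
With the tool pointing down it reaches from about 0.325 to 0.775 m from the base axis. Payload 5.5 kg.
Tool frame: the origin (TCP) lies between the finger pads; the fingertips stand 8 mm ahead of it and the grasp point (between the pads) lies 11 mm behind it (tcp_to_tips is the distance from the TCP to the fingertips, in m); z points along the fingers, y is the line along which they close (so a half turn about z gives the same grasp; the last joint's range is limited). The gripper opens to 88 mm and grips with 3 to 60 N. Pads are 20 mm wide; open, the fingers measure 115 mm over their backs; the gripper's body (75 mm by 178 mm) begins 61 mm behind the grasp point.
Start: joints at [1.147, 0.091, 1.231, -0, 1.82, -0.057], TCP at [0.215, 0.56, 0.231] pointing down, gripper open.
Joint ranges: [-2.87, 2.87], [-0.86, 2.18], [0.17, 2.46], [-1.51, 4.65], [0.06, 2.69], [-2.65, 2.65]. Speed limits (rad/s): [2.57, 2.57, 3.01, 3.14, 3.14, 3.14].

## Interface

Orientations are given as a unit quaternion [w, x, y, z].
In Python, from bench import * gives the robot as it stands. Calls block until the motion is done:
- move_to(position, orientation): joint-space move of the TCP to a pose.
- move_l(position, speed=0.15, orientation=None): straight line of the TCP; orientation=None keeps the orientation; speed is the mean speed in m/s.
- movej(angles): joint-space move.
- gripper_open() and close(): open the fingers fully, or close them until they stop; the grip force is fixed at half the most.
- hold(seconds).
- inverse_kinematics(position, orientation): joint angles nearest the present ones, or None.
- state(): the state.
- get_image(name): name is "scene" or "top"; returns a dict with "frame" (480x640x3 uint8, blue, green, red), "depth" (480x640 float32, m along the optical axis (not along the pixel's ray), 0 where there is no reading), "camera_matrix" (3x3 intrinsics, pixels), "view" (4x4, takes a point from world to camera coordinates). Camera axes: x right, y up, looking along -z (the intrinsics and any distortion apply to the point x, -y, -z); pixel columns grow to the right and rows downward; lengths in m; the calibration is good to about 2 mm. A picture is of the moment at which its call begins.
A pose or a line that the arm cannot do raises IKError and nothing moves.
- job_done(): hands the job in; it is judged then, once.
The state is a dict: "time": time; "joint_pos": joint angles; "dq": joint speeds; "joint_torque": joint torques, N m; "ee_pos": TCP position; "ee_rot": TCP orientation; "ft_force": force on the tool from outside, world axes, zero at the start; "moment": the same for the moment, N m; "finger_gap": finger opening in m; "finger_force": force on a finger pad.
Only numpy, scipy, OpenCV 4.12 (cv2) and the standard library are available. Lean on these libraries where they do the work, as an engineer would, in place of code of your own. Each camera call takes 0.05 s, during which the arm holds its last target. There are 200 camera calls.

## Working session

There is one attempt and no reset: what is moved stays moved. The work goes in short steps, each a Python script; the robot and the scene stay as the last script left them, time stands still between calls to the robot, and variables do not carry over. Pictures are saved under pics/ and viewed, at most 10 in all, crops included, and the job is handed in when it is done.

```bash
mkdir -p pics; ls
cat > h.py <<'E'
from bench import *
import numpy as np, cv2
from scipy.spatial.transform import Rotation as R
def ray(im,u,v):
    K=im["camera_matrix"];V=np.array(im["view"]);Rm=V[:3,:3];t=V[:3,3]
    d=np.linalg.inv(K)@np.array([u,v,1.]);d=np.array([d[0],-d[1],-d[2]])
    return -Rm.T@t, Rm.T@d   # scaled so param = depth
def onplane(im,u,v,z):
    o,d=ray(im,u,v);return o+d*(z-o[2])/d[2]
def cloud(im):
    h,w=im["depth"].shape;uu,vv=np.meshgrid(np.arange(w),np.arange(h))
    K=np.array(im["camera_matrix"]);V=np.array(im["view"])
    d=np.linalg.inv(K)@np.stack([uu.ravel(),vv.ravel(),np.ones(h*w)])
    P=d*im["depth"].ravel();P[1:]*=-1
    return (V[:3,:3].T@(P-V[:3,3:4])).T.reshape(h,w,3)
E
python3 - <<'E'
from h import *
import pickle
for n in("scene","top"):
    im=get_image(n);cv2.imwrite(f"pics/{n}0.png",im["frame"]);pickle.dump(im,open(n+"0.pkl","wb"))
    print(n,np.round(im["camera_matrix"],1).tolist(),np.round(im["view"],3).tolist(),im.keys())
print(state())
E
```

```text
pics
scene [[537.0, 0.0, 311.3], [0.0, 537.0, 229.3], [0.0, 0.0, 1.0]] [[0.564, 0.826, -0.01, -0.269], [-0.639, 0.444, 0.627, 0.22], [0.522, -0.348, 0.779, -1.571], [0.0, 0.0, 0.0, 1.0]] dict_keys(['frame', 'depth', 'camera_matrix', 'view'])
top [[436.5, 0.0, 320.1], [0.0, 436.5, 235.4], [0.0, 0.0, 1.0]] [[0.028, -1.0, 0.002, -0.037], [0.994, 0.028, 0.11, -0.539], [-0.11, -0.001, 0.994, -1.306], [0.0, 0.0, 0.0, 1.0]] dict_keys(['frame', 'depth', 'camera_matrix', 'view'])
{'time': 0.1, 'joint_pos': array([ 1.14730979e+00,  9.17878043e-02,  1.23174556e+00, -4.04074382e-05,
        1.81978873e+00, -5.67016290e-02]), 'dq': array([-7.45225954e-05, -1.12245742e-03, -1.30437792e-03, -9.64283969e-04,
        2.61330428e-03,  3.63938430e-04]), 'joint_torque': array([ 2.71252007e-03, -4.47853446e+01, -4.07571852e+01,  7.01529393e-02,
        2.83247943e-02, -9.92497144e-05]), 'ee_pos': array([0.21508413, 0.5598622 , 0.22962864]), 'ee_rot': array([-1.86602305e-04,  1.82370992e-01,  9.83229410e-01, -8.44574209e-04]), 'ft_force': array([-0.01277801, -0.35035314,  1.25982918]), 'moment': array([0.00676311, 0.01004745, 0.00182787]), 'finger_force': 0.0, 'finger_gap': 0.0878289483733925}
```

View pics/scene0.png

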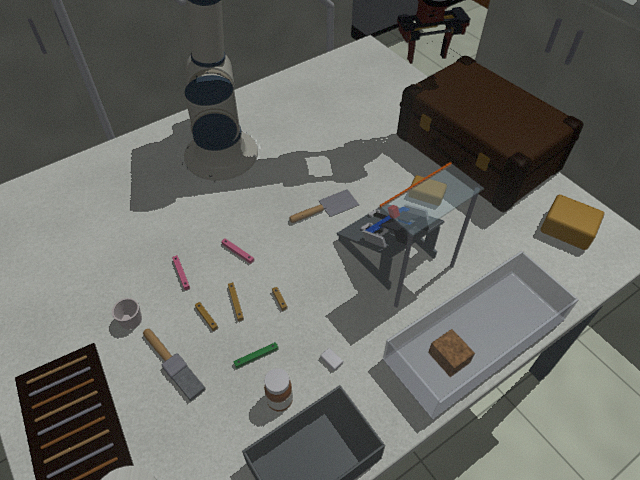

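View pics/top0.png

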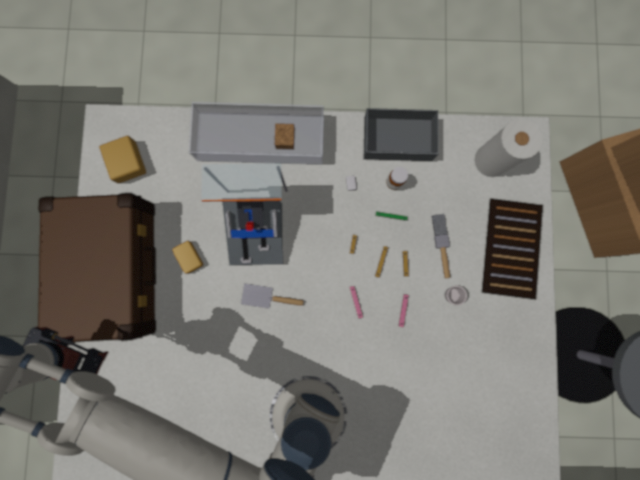

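Scene picture: brass bars at (206,316), (235,300) and (279,298). Top picture: the same bars at (405,263), (381,262) and (353,244). The green bar at top (391,216) and the pink ones at (356,302) and (403,310) are decoys. The rack is at top (253,235). Next I measure all of these and take enlarged crops.

Run:
```python
from h import *
import pickle
S=pickle.load(open("scene0.pkl","rb"));T=pickle.load(open("top0.pkl","rb"))
a=cv2.resize(T["frame"][185:275,215:295],None,fx=4.4,fy=4.4,interpolation=cv2.INTER_CUBIC)
b=cv2.resize(S["frame"][160:300,325:485],None,fx=2.8,fy=2.8,interpolation=cv2.INTER_CUBIC)
b2=cv2.resize(S["frame"][270:340,185:295],None,fx=4,fy=2.9,interpolation=cv2.INTER_CUBIC)
W=np.zeros((600,800,3),np.uint8);W[:a.shape[0],:a.shape[1]]=a[:600]
W[:b.shape[0],800-b.shape[1]:]=b
c=cv2.resize(T["frame"][230:282,340:420],None,fx=3.8,fy=3.8,interpolation=cv2.INTER_CUBIC)
W[600-c.shape[0]:,:c.shape[1]]=c;W[600-b2.shape[0]:,800-b2.shape[1]:]=b2
cv2.imwrite("pics/crop0.png",W)
for n,im,box in(("scene",S,(185,275,300,345)),("top",T,(340,225,425,285))):
    hsv=cv2.cvtColor(im["frame"],cv2.COLOR_BGR2HSV)
    m=cv2.inRange(hsv,(12,90,50),(32,255,255));k=np.zeros_like(m);x0,y0,x1,y1=box;k[y0:y1,x0:x1]=m[y0:y1,x0:x1]
    C=cloud(im)
    for c in cv2.findContours(k,cv2.RETR_EXTERNAL,cv2.CHAIN_APPROX_NONE)[0]:
        if cv2.contourArea(c)<30: continue
        mm=np.zeros_like(m);cv2.drawContours(mm,[c],-1,255,-1);vs,us=np.nonzero(mm)
        P=np.array([onplane(im,u,v,.010)[:2] for u,v in zip(us,vs)])
        r=cv2.minAreaRect((P*1000).astype(np.float32))
        print(n,np.round([us.mean(),vs.mean()]),"rect",np.round(r[0],1),np.round(r[1],1),"mean",np.round(P.mean(0)*1000,1),"yaw",np.degrees(np.arctan2(*np.linalg.svd(P-P.mean(0),full_matrices=False)[2][0][::-1])).round(1),"z",np.round(np.percentile(C[vs,us,2],[20,50,80])*1000,1))
    blue=cv2.inRange(hsv,(100,150,50),(130,255,255));red=cv2.inRange(hsv,(0,150,70),(6,255,255))|cv2.inRange(hsv,(172,150,70),(180,255,255))
    org=cv2.inRange(hsv,(7,170,120),(16,255,255))
    for nm,m in(("blue",blue),("red",red),("orange",org)):
        k=np.zeros_like(m); x0,y0,x1,y1=(340,150,485,300) if n=="scene" else (195,160,300,275);k[y0:y1,x0:x1]=m[y0:y1,x0:x1]
        for c in cv2.findContours(k,cv2.RETR_EXTERNAL,cv2.CHAIN_APPROX_NONE)[0]:
            if len(c)<6: continue
            mm=np.zeros_like(m);cv2.drawContours(mm,[c],-1,255,-1);vs,us=np.nonzero(mm)
            print(n,nm,cv2.boundingRect(c),np.round([us.mean(),vs.mean()],1),np.round(np.median(C[vs,us],0)*1000,1))
```

```text
scene [206. 316.] rect [ 464.6 -282.8] [84.4 14. ] mean [ 465.2 -282.7] yaw 3.1 z [11.  13.  14.6]
scene [279. 298.] rect [ 520.6 -120.2] [13.8 64.8] mean [ 520.4 -120.5] yaw -9.5 z [11.  12.7 14.8]
scene [235. 301.] rect [ 468.6 -208.6] [ 13.6 104.7] mean [ 469.9 -208.8] yaw -15.9 z [11.3 12.9 14.7]
scene blue (366, 216, 25, 17) [377.7 224.6] [533.1 146.4 103.3]
scene orange (380, 163, 71, 43) [417.2 182.5] [597.6 193.4 280.4]
top [405. 263.] rect [ 463.7 -286.5] [74.1 12. ] mean [ 462.7 -286.3] yaw -176.5 z [11.5 14.  16.4]
top [381. 262.] rect [ 466.6 -212.3] [11.6 94.1] mean [ 465.9 -212.2] yaw 164.4 z [12.2 14.6 16.7]
top [353. 244.] rect [ 519.2 -124.2] [11.2 53.8] mean [ 518.5 -124.3] yaw 172.1 z [11.8 14.4 17.1]
top blue (231, 229, 42, 10) [251.8 233.5] [531.1 174.9 104.4]
top blue (244, 209, 8, 11) [248.9 212.9] [586.6 180.9 136. ]
top red (246, 222, 8, 8) [249.3 225.4] [547.4 175.6 158.4]
top orange (244, 200, 20, 1) [253.5 200. ] [595.7 147.1 282. ]
top orange (237, 200, 6, 1) [239.5 200. ] [594.7 181.9 282.4]
```

View pics/crop0.png

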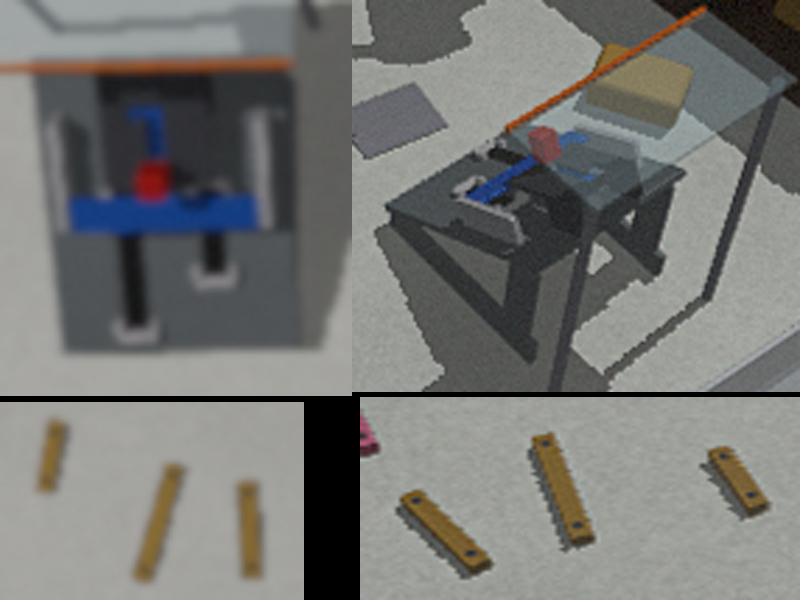

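The crop confirms it: short = scene (279,298), about 62 mm; long = (235,301), about 103 mm; mid = (206,316), about 82 mm, stays put. The knob's red top is at top (249,225), with the crossbar below it and the long row on the left. Next, the rack pose from the depth plane and edges.

Run:
```python
from h import *
import pickle
S=pickle.load(open("scene0.pkl","rb"));T=pickle.load(open("top0.pkl","rb"))
for n,im in(("top",T),("scene",S)):
    C=cloud(im)
    hsv=cv2.cvtColor(im["frame"],cv2.COLOR_BGR2HSV)
    # deck region points in world box, lower open part
    m=(C[...,0]>.44)&(C[...,0]<.53)&(C[...,1]>.08)&(C[...,1]<.27)&(C[...,2]>.02)&(C[...,2]<.11)&(hsv[...,2]<120)&(hsv[...,1]<80)
    P=C[m]
    for i in range(8):
        c=P.mean(0);nrm=np.linalg.svd(P-c,full_matrices=False)[2][2];nrm*=np.sign(nrm[2])
        d=(P-c)@nrm;P=P[abs(d)<max(.004,2*d.std())] if i<7 else P
    up=np.array([-nrm[0],-nrm[1]])
    print(n,len(P),"tilt",np.degrees(np.arccos(nrm[2])).round(2),"yaw",np.degrees(np.arctan2(up[1],up[0])).round(2),"std",d.std()*1e3)
    # z=28 line crossing at y=.17 : low edge if the deck plane is right
    print(" x at z=28,y=.17:",c[0]-((0.028-c[2])*nrm[2]+(.17-c[1])*nrm[1])/nrm[0])
    # outline: pixels whose ray meets plane inside; use mask of on-plane pixels
    m2=(abs((C-c)@nrm)<.006)&(C[...,2]>.02)&(C[...,0]>.40)&(C[...,0]<.68)&(C[...,1]>.05)&(C[...,1]<.3)&(hsv[...,2]<120)
    Q=C[m2];yaw=np.arctan2(up[1],up[0])
    ex=np.array([np.cos(yaw)*nrm[2],np.sin(yaw)*nrm[2],-np.hypot(*nrm[:2])]);ex[2]*=-1;ey=np.cross(nrm,ex)
    o=np.array([c[0]-((0.028-c[2])*nrm[2]+(.17-c[1])*nrm[1])/nrm[0],.17,.028])
    q=(Q-o)@np.c_[ex,ey]*1e3
    L=[];Rr=[];X=np.arange(10,95,4)
    for x in X:
        s=q[abs(q[:,0]-x)<3,1];L.append(s.max() if len(s) else np.nan);Rr.append(s.min() if len(s) else np.nan)
    print(" L",np.round(L),"\n R",np.round(Rr)); 
    lo=[q[abs(q[:,1]-y)<4,0].min().round() if (abs(q[:,1]-y)<4).any() else None for y in range(-60,61,10)];print(" low",lo)
    V=np.r_[:480];
    # row floors (very dark), white stops, knob
    print(" vals",np.percentile(hsv[...,2][m2],[5,20,50,80,95]))
    w=(hsv[...,2]>130)&(hsv[...,1]<60)&(C[...,2]>.03)&(C[...,0]>.44)&(C[...,0]<.60)&(C[...,1]>.08)&(C[...,1]<.27)
    for cnt in cv2.findContours(w.astype(np.uint8)*255,cv2.RETR_EXTERNAL,cv2.CHAIN_APPROX_NONE)[0]:
        if len(cnt)<6: continue
        k=np.zeros(w.shape,np.uint8);cv2.drawContours(k,[cnt],-1,1,-1);k=(k>0)&w
        p=(C[k]-o)@np.c_[ex,ey,nrm]*1e3;print(" white",k.sum(),np.round(np.percentile(p,[5,50,95],0),1).tolist(),"px",np.argwhere(k).mean(0).round(1))
    for nm,mk in(("red",cv2.inRange(hsv,(0,110,70),(9,255,255))|cv2.inRange(hsv,(165,110,70),(180,255,255))),("blue",cv2.inRange(hsv,(100,120,40),(130,255,255)))):
        k=(mk>0)&(C[...,2]>.06)&(C[...,0]>.44)&(C[...,0]<.66)&(C[...,1]>.08)&(C[...,1]<.27)&(C[...,2]<.2)
        p=(C[k]-o)@np.c_[ex,ey,nrm]*1e3;print("",nm,k.sum(),np.round(np.percentile(p,[3,50,97],0),1).tolist())
```

```text
top 1250 tilt 30.3 yaw 2.87 std 1.917956629599843
 x at z=28,y=.17: 0.443688528243651
 L [82. 81. 81. 81. 81. 80. 80. 82. 82. 81. 80. 80. 81. 80. 80. 81. 81. 81.
 81. 79. 80. 79.] 
 R [-82. -82. -82. -80. -80. -80. -80. -81. -81. -81. -81. -81. -81. -82.
 -82. -82. -82. -79. -80. -80. -80. -80.]
 low [np.float64(5.0), np.float64(4.0), np.float64(6.0), np.float64(7.0), np.float64(3.0), np.float64(1.0), np.float64(4.0), np.float64(4.0), np.float64(2.0), np.float64(4.0), np.float64(6.0), np.float64(5.0), np.float64(5.0)]
 vals [ 45.  56.  85.  87. 107.]
 white 42 [[261.7, 30.9, 135.5], [263.4, 68.6, 138.7], [265.4, 90.3, 143.0]] px [198.3 215.2]
 red 82 [[140.5, -32.9, -1.8], [157.3, 0.8, 52.6], [215.6, 46.4, 66.1]]
 blue 406 [[101.7, -54.1, -0.7], [117.1, 2.8, 21.7], [185.8, 58.3, 26.4]]
scene 592 tilt 30.46 yaw 3.54 std 1.3218038676229493
 x at z=28,y=.17: 0.4467890924120814
 L [ 63.  59.  59.  57.  54.  54.  54.  53.  46.  51.  51.  49.  45.  45.
  33. -36. -52. -51. -51. -57. -12.  -3.] 
 R [-77. -77. -78. -78. -76. -79. -79. -77. -79. -78. -78. -77. -76. -78.
 -79. -79. -80. -80. -
[... 440 characters left out ...]
212.  372.2]Traceback (most recent call last):
  File "<stdin>", line 38, in <module>
    return _quantile_unchecked(
        a, q, axis, out, overwrite_input, method, keepdims, weights)
    return _ureduce(a,
                    func=_quantile_ureduce_func,
    ...<5 lines>...
                    overwrite_input=overwrite_input,
                    method=method)
    r = func(a, **kwargs)
    result = _quantile(arr,
                       quantiles=q,
    ...<2 lines>...
                       out=out,
                       weights=wgt)
    slices_having_nans = np.isnan(arr[-1, ...])
                                  ~~~^^^^^^^^^
IndexError: index -1 is out of bounds for axis 0 with size 0
```

The two views agree: deck origin ≈ (0.445, 0.172), yaw ≈ 3°, tilt 30°, and the knob top depth matches. I start with the knob: pinch it, null the side force to get the rack's y in the robot frame, then move it up and across.

```bash
cat >> h.py <<'E'
YAW=np.radians(3.0); O=np.array([.445,.172,.028])
RD=R.from_euler('z',YAW)*R.from_euler('y',-np.radians(30))
M=RD.as_matrix()
def deck(x,y,z): return O+M@(np.array([x,y,z])/1e3)
def q(rot):
    a=rot.as_quat();return np.array([a[3],a[0],a[1],a[2]])
FLIP=R.from_euler('y',np.pi)   # tool x=-x, y=y, z=-z
QD=q(RD*FLIP)
def QT(yaw): return q(R.from_euler('z',yaw)*FLIP)
def st(tag=""):
    s=state();p=M.T@(s["ee_pos"]-O)*1e3
    print(tag,"t %.1f"%s["time"],"deck",p.round(1),"F",(M.T@s["ft_force"]).round(1),"gap %.1f ff %.1f"%(s["finger_gap"]*1e3,s["finger_force"]));return s
E
python3 - <<'E'
from h import *
print(inverse_kinematics(deck(192,16,47),QD),inverse_kinematics(deck(147,0,130),QD))
move_l([.22,.40,.26],.25); st("a")
move_to(deck(147,0,130),QD); st("b")
move_l(deck(147,0,47),.12); s=st("c")
close(); st("d"); hold(.2); st("e")
im=get_image("scene");cv2.imwrite("pics/k1.png",cv2.resize(im["frame"][120:300,300:500],None,fx=3,fy=3))
E
```

```text
[ 0.34661457 -0.29813193  1.7908594  -0.15962972  1.14887848 -1.24829807] [ 0.36809411 -0.54074447  1.88140092 -0.16172706  1.30238401 -1.25186176]
a t 0.9 deck [-68.4 239.9 307. ] F [ 0.3  0.1 -1. ] gap 87.8 ff 0.0
b t 2.3 deck [146.9   0.9 130. ] F [-0.5 -0.   0. ] gap 87.7 ff 0.0
c t 3.1 deck [147.6   0.2  47.6] F [-0.5  0.1 -0.4] gap 87.7 ff 0.0
d t 4.2 deck [ 1.47e+02 -1.00e-01  4.69e+01] F [ 0.  -0.1  0.9] gap 18.0 ff 30.0
e t 4.4 deck [147.  -0.  47.] F [ 0.7 -0.3  0.3] gap 17.6 ff 30.0
```

View pics/k1.png

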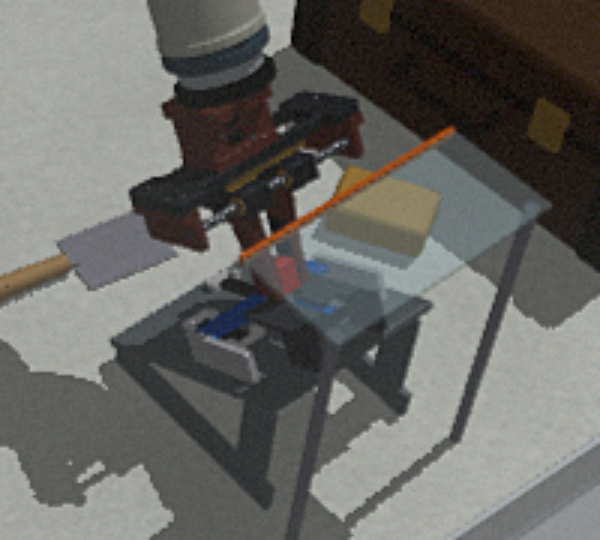

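The knob is pinched (gap 17.6 mm, 30 N) with almost no side force, so the rack's y is right to within about a millimetre. Next I push it up and across.

Run:
```python
from h import *
move_l(deck(170,0,47),.06); st("x23")
move_l(deck(192,0,47),.06); st("x45")
move_l(deck(192,8,47),.05); st("y8")
move_l(deck(192,15.5,47),.05); st("y15.5")
move_l(deck(184,15.5,47),.05); s=st("back")
```

```text
x23 t 5.0 deck [1.685e+02 1.000e-01 4.680e+01] F [-7.3 -0.2  6.7] gap 17.9 ff 30.0
x45 t 5.5 deck [189.8   0.2  46.8] F [-8.8  0.1  9.6] gap 18.2 ff 30.0
y8 t 5.8 deck [189.5   8.4  46.8] F [-9.  -0.4  9.2] gap 17.8 ff 30.0
y15.5 t 6.1 deck [189.6  15.3  46.8] F [-9.4 -1.9  9.2] gap 17.8 ff 30.0
back t 6.4 deck [183.1  15.3  46.9] F [-5.3 -1.5  5.1] gap 17.7 ff 30.0
```

Run:
```python
from h import *
move_l(deck(182,15.5,47),.04); st("back2")
gripper_open(); st("open")
move_l(deck(150,15.5,130),.2); st("away")
im=get_image("top");cv2.imwrite("pics/k2.png",cv2.resize(im["frame"][185:275,205:305],None,fx=6,fy=6,interpolation=cv2.INTER_CUBIC))
```

```text
back2 t 6.7 deck [182.8  15.3  47. ] F [ 3.7 -0.1 -3.3] gap 18.1 ff 30.0
open t 7.8 deck [182.   15.5  47. ] F [-0.4 -0.8 -0.7] gap 87.7 ff 0.0
away t 8.4 deck [150.1  15.6 129.7] F [-0.1 -0.1 -0.5] gap 88.4 ff 0.0
```

Run:
```python
from h import *
SB=np.array([.5195,-.1224]);ys=np.radians(-8.7)
move_to([*SB,.12],QT(ys)); st("above")
im=get_image("top");cv2.imwrite("pics/k3.png",cv2.resize(im["frame"][185:285,205:365],None,fx=5,fy=5,interpolation=cv2.INTER_CUBIC))
```

```text
above t 9.7 deck [  97.3 -297.2   50. ] F [1.  0.1 0.6] gap 87.9 ff 0.0
```

View pics/k3.png

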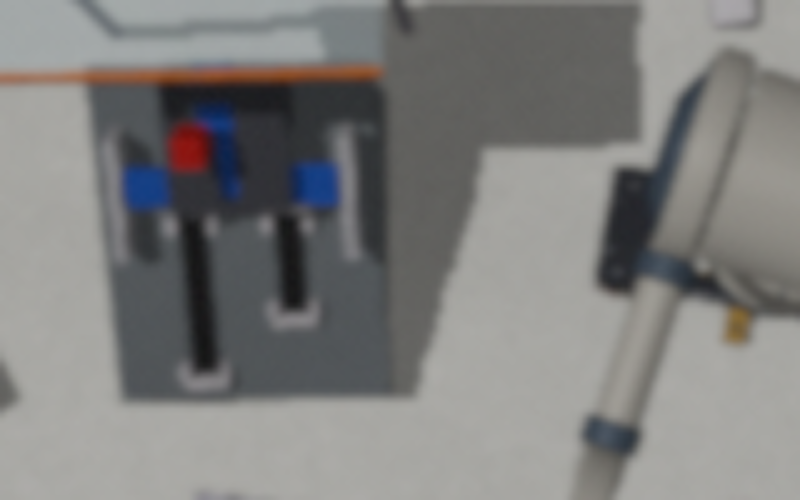

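The keeper hangs open with the knob in its notch (crop 190,147), and both rows are clear. Now the short bar.

Run:
```python
from h import *
SB=np.array([.5195,-.1224]);ys=np.radians(-8.7)
move_l([*SB,.011],.12); st("down")
close(); st("closed")
move_l([*SB,.16],.2); hold(.2); s=st("up"); print(s["ft_force"])
move_to(deck(91,-28,110),QD); hold(.1); st("over")
move_l(deck(91,-28,45),.15); hold(.1); st("z45")
im=get_image("top");cv2.imwrite("pics/s1.png",cv2.resize(im["frame"][195:275,215:295],None,fx=5,fy=5,interpolation=cv2.INTER_CUBIC))
a=cv2.imread("pics/s1.png")
im=get_image("scene");b=cv2.resize(im["frame"][160:290,330:460],None,fx=400/130,fy=400/130,interpolation=cv2.INTER_CUBIC)
cv2.imwrite("pics/s1.png",np.hstack([a,b]))
```

```text
down t 10.8 deck [  43.6 -298.1  -43.7] F [ 0.8  0.1 -0.3] gap 87.6 ff 0.0
closed t 11.9 deck [  42.5 -297.9  -44.2] F [-0.6  0.3 -0. ] gap 13.8 ff 30.0
up t 13.0 deck [ 115.7 -297.6   83.6] F [-0.4 -0.1 -0.6] gap 13.7 ff 30.0
[-0.06453129 -0.11295285 -0.76738524]
over t 14.2 deck [ 91.6 -29.  109.8] F [-0.8 -0.1 -0.5] gap 13.6 ff 30.0
z45 t 14.9 deck [ 92.2 -28.1  46.1] F [-1.2 -0.  -0.4] gap 13.8 ff 30.0
```

View pics/s1.png

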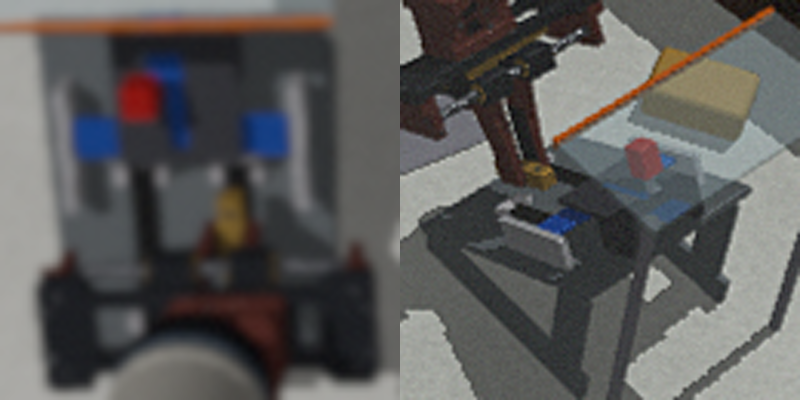

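The bar is held in line above the short row (top crop 231,215), so I lower it in steps.

Run:
```python
from h import *
move_l(deck(91,-28,22),.1); hold(.1); st("22")
for z in(18,15,13,12,11,10,9):
    move_l(deck(91,-28,z),.03); hold(.1); s=st(z); f=M.T@s["ft_force"]
    if f[2]>5 or abs(f[0])>8 or abs(f[1])>8: break
```

```text
22 t 15.4 deck [ 91.5 -27.9  22.6] F [ 1.7  0.5 -0.8] gap 13.5 ff 30.0
18 t 15.8 deck [ 91.  -28.   18.1] F [-1.   0.6 -0.2] gap 13.6 ff 30.0
15 t 16.2 deck [ 90.9 -28.   14.9] F [ 0.   0.6 -0.7] gap 13.6 ff 30.0
13 t 16.5 deck [ 91. -28.  13.] F [-0.9  0.2 -0.4] gap 13.5 ff 30.0
12 t 16.9 deck [ 91. -28.  12.] F [-0.6  0.3 -0.6] gap 13.5 ff 30.0
11 t 17.2 deck [ 91.2 -27.9  11.7] F [-4.3 -0.1  6.1] gap 13.8 ff 30.0
```

Run:
```python
from h import *
for x,z in((89.5,11.5),(88.5,11.5),(89.5,10.5)):
    move_l(deck(x,-28,z),.03); hold(.15); st((x,z))
```

```text
(89.5, 11.5) t 17.6 deck [ 89.5 -27.9  11.7] F [-2.5 -0.4  5.4] gap 13.9 ff 30.0
(88.5, 11.5) t 18.0 deck [ 89.  -28.   11.7] F [0.5 0.5 2.8] gap 13.5 ff 30.0
(89.5, 10.5) t 18.4 deck [ 89.  -27.9  11.6] F [-8.2 -1.3 18.7] gap 13.6 ff 30.0
```

It now has firm floor contact at z ≈ 11.6. I release it and fetch the long bar, gripped 24 mm off centre so the opening finger clears the short bar.

Run:
```python
from h import *
move_l(deck(90,-28,11.6),.03); st("rel")
gripper_open(); st("open")
move_l(deck(90,-28,100),.2); st("up")
LB=np.array([.4679,-.2105]);yl=np.radians(-15.75);G=LB-.024*np.array([np.cos(yl),np.sin(yl)])
move_to([*G,.12],QT(yl))
im=get_image("top");cv2.imwrite("pics/s2.png",cv2.resize(im["frame"][195:285,215:395],None,fx=4.4,fy=4.4,interpolation=cv2.INTER_CUBIC))
move_l([*G,.011],.12); st("down")
close(); st("closed")
move_l([*G,.16],.2); st("up")
```

```text
rel t 18.7 deck [ 89.8 -27.9  11.7] F [-2.2  0.4  6.7] gap 13.5 ff 30.0
open t 19.9 deck [ 90.  -28.   11.6] F [ 0.3  0.2 -0.1] gap 87.8 ff 0.0
up t 20.5 deck [ 89.7 -28.   99.5] F [-0.1 -0.1 -0.5] gap 87.7 ff 0.0
down t 22.9 deck [ -24.7 -375.8   -4.2] F [ 0.1  0.  -0.3] gap 87.6 ff 0.0
closed t 24.0 deck [ -25.8 -375.5   -4.8] F [-0.1 -0.9  0.9] gap 13.8 ff 30.0
up t 24.9 deck [  47.5 -375.1  123.1] F [-1.4  0.1 -2. ] gap 13.6 ff 30.0
```

View pics/s2.png

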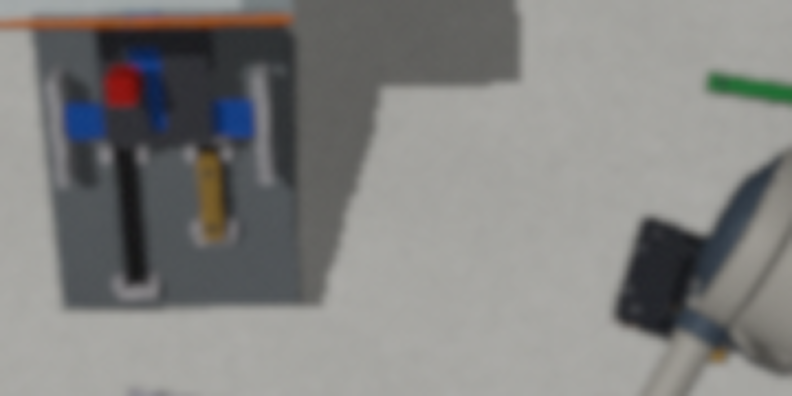

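The short bar lies in its row (crop 211,195). The keeper is still open. Now the long bar goes in.

Run:
```python
from h import *
X=46.2
move_to(deck(X,28,110),QD); hold(.1)
move_l(deck(X,28,22),.15); hold(.1); st("22")
im=get_image("scene");cv2.imwrite("pics/l1.png",cv2.resize(im["frame"][160:290,330:470],None,fx=4,fy=4,interpolation=cv2.INTER_CUBIC))
for z in(18,15,13.5,12.5,11.5,10.5):
    move_l(deck(X,28,z),.03); hold(.1); s=st(z); f=M.T@s["ft_force"]
    if f[2]>5 or abs(f[0])>8 or abs(f[1])>8: break
```

```text
22 t 27.4 deck [47.5 28.2 23.2] F [-0.7  0.3 -1.5] gap 13.4 ff 30.0
18 t 27.8 deck [46.2 28.  18.1] F [-1.  -0.5 -1.8] gap 13.9 ff 30.0
15 t 28.1 deck [46.1 28.  14.9] F [-0.6  0.1 -0.9] gap 13.7 ff 30.0
13.5 t 28.5 deck [46.2 28.  13.5] F [-0.6 -0.6 -1.2] gap 13.9 ff 30.0
12.5 t 28.8 deck [46.2 28.  12.5] F [-0.9  0.5 -0.6] gap 13.7 ff 30.0
11.5 t 29.2 deck [46.3 28.  11.6] F [-0.4  0.2 -1.7] gap 13.6 ff 30.0
10.5 t 29.5 deck [46.4 28.1 11.5] F [-5.9 -1.9 11.3] gap 13.7 ff 30.0
```

View pics/l1.png

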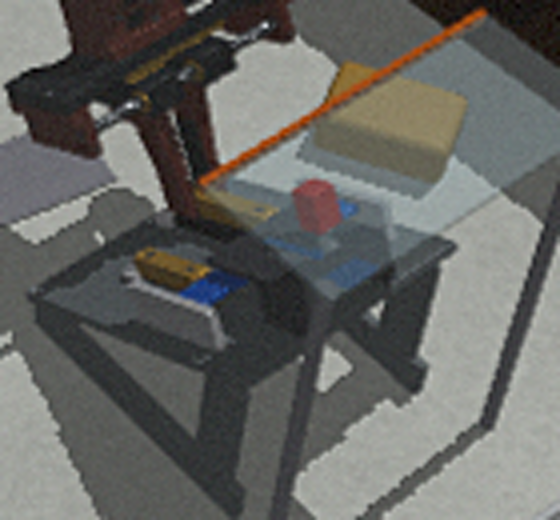

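The long bar touched down at the same height (11.5). I release it and check.

Run:
```python
from h import *
move_l(deck(46.2,28,11.5),.03)
gripper_open(); st("open")
move_l(deck(46.2,28,80),.2)
move_to(deck(100,0,190),QD); 
move_l(deck(60,120,200),.3); hold(.1); st("away")
im=get_image("top");a=cv2.resize(im["frame"][195:275,215:295],None,fx=5,fy=5,interpolation=cv2.INTER_CUBIC)
import pickle;pickle.dump(im,open("top1.pkl","wb"))
im=get_image("scene");b=cv2.resize(im["frame"][160:290,330:460],None,fx=400/130,fy=400/130,interpolation=cv2.INTER_CUBIC)
cv2.imwrite("pics/l2.png",np.hstack([a,b]));pickle.dump(im,open("scene1.pkl","wb"))
```

```text
open t 31.0 deck [46.3 35.2 12.5] F [-2.  27.9 -2.8] gap 87.2 ff 14.2
away t 32.7 deck [ 59.5 119.1 198.8] F [ 1.2  0.3 -0.1] gap 87.8 ff 0.0
```

View pics/l2.png

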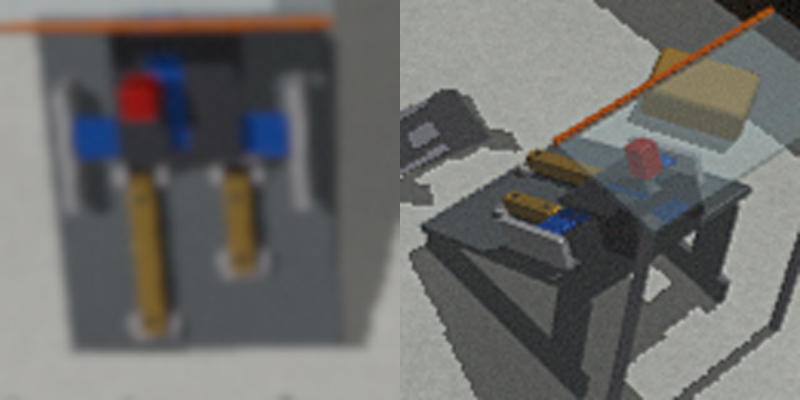

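The opening finger hit the short row's guide: 28 N, arm pushed 7 mm. I check both bars numerically.

Run:
```python
from h import *
import pickle
for n in("top","scene"):
    im=pickle.load(open(n+"1.pkl","rb"));C=cloud(im);hsv=cv2.cvtColor(im["frame"],cv2.COLOR_BGR2HSV)
    m=(cv2.inRange(hsv,(12,90,40),(32,255,255))>0)
    D=(C-O)@M*1e3; vs,us=np.indices(m.shape)
    for nm,y0 in(("long",28),("short",-28)):
        k=m&(abs(D[...,1]-y0)<17)&(D[...,0]>0)&(D[...,0]<150)&(abs(D[...,2])<30)
        # rays onto the plane deck z=14
        pts=[]
        for u,v in zip(us[k],vs[k]):
            o,d=ray(im,u,v);o=M.T@(o-O)*1e3;d=M.T@d;pts.append((o+d*(14-o[2])/d[2])[:2])
        pts=np.array(pts);r=cv2.minAreaRect(pts.astype(np.float32))
        A=np.c_[D[k][:,0]-70,np.ones(k.sum())];s=np.linalg.lstsq(A,D[k][:,2],rcond=None)[0]
        top=D[k][:,2]
        e=np.linalg.svd(pts-pts.mean(0),full_matrices=False)[2][0]
        print(n,nm,k.sum(),"c",np.round(r[0],1),np.round(r[1],1),"x",np.percentile(pts[:,0],[1,99]).round(1),"ang",np.degrees(np.arctan(e[1]/e[0])).round(1),"z slope deg",np.degrees(s[0]).round(1),"z",np.percentile(top,[20,50,80,95]).round(1))
    w=(hsv[...,2]>105)&(hsv[...,1]<60)&(D[...,0]>5)&(D[...,0]<75)&(abs(D[...,1])<45)&(D[...,2]>-6)&(D[...,2]<16)
    for y0 in(28,-28):
        p=D[w&(abs(D[...,1]-y0)<17)];print("  white",y0,len(p),np.percentile(p,[3,50,97],0).round(1).tolist() if len(p) else"")
```

```text
top long 172 c [72. 26.] [ 16.6 104. ] x [ 22.3 123.9] ang -0.5 z slope deg -0.5 z [11.3 14.1 16.3 18. ]
top short 97 c [ 92.1 -29.1] [14.6 61.1] x [ 61.6 122.4] ang -0.2 z slope deg -3.2 z [11.7 14.4 16.4 18.5]
  white 28 15 [[12.2, 31.6, 1.7], [17.5, 38.5, 4.9], [27.7, 42.5, 8.6]]
  white -28 17 [[50.4, -30.5, -1.7], [58.9, -17.3, 4.2], [67.5, -11.6, 7.9]]
scene long 117 c [64.3 21.8] [24.9 83.5] x [ 24.  103.5] ang -9.7 z slope deg -1.1 z [ 5.6 11.3 13.6 14.6]
scene short 108 c [ 91.2 -31.3] [24.9 62.5] x [ 61.2 121.6] ang -4.3 z slope deg 3.1 z [ 7.8 12.5 13.9 14.9]
  white 28 5 [[15.7, 17.0, 5.4], [24.7, 17.8, 5.9], [29.3, 21.3, 7.6]]
  white -28 8 [[53.9, -38.7, -0.2], [63.0, -36.6, 4.9], [70.7, -33.8, 7.8]]
```

Both bars are seated flat and in line: long at (72, 26), short at (92, -29), top faces at 14 mm. Now I free the knob.

Run:
```python
from h import *
move_to(deck(150,15.5,130),QD); st("a")
move_l(deck(183,15.5,47),.12); hold(.1); st("b")
close(); hold(.1); st("pinch")
move_l(deck(194,15.5,47),.05); hold(.1); st("up")
move_l(deck(194,7,47),.05); st("y7")
move_l(deck(194,-.5,47),.05); hold(.1); st("y0")
move_l(deck(183,0,47),.05); st("183")
move_l(deck(165,0,47),.08); st("165")
move_l(deck(147,0,47),.08); hold(.1); st("147")
```

```text
a t 33.5 deck [150.   15.  130.3] F [-0. -0.  0.] gap 88.4 ff 0.0
b t 34.5 deck [183.5  15.9  48. ] F [-0.5 -0.1 -0.8] gap 87.9 ff 0.0
pinch t 35.7 deck [183.   15.2  46.9] F [-0.4 -2.3 -0.1] gap 17.9 ff 30.0
up t 36.1 deck [191.7  15.3  46.8] F [-9.9 -2.2  9.8] gap 17.8 ff 30.0
y7 t 36.4 deck [191.6   7.2  46.8] F [-9.2  0.3  9.1] gap 18.1 ff 30.0
y0 t 36.8 deck [ 1.916e+02 -1.000e-01  4.690e+01] F [-11.    0.6   8.5] gap 17.5 ff 30.0
183 t 37.2 deck [180.6   0.3  46.9] F [-8.5 -0.5  8.1] gap 17.7 ff 30.0
165 t 37.6 deck [163.1   0.4  46.9] F [-7.  -0.6  5.4] gap 17.8 ff 30.0
147 t 38.1 deck [1.469e+02 1.000e-01 4.700e+01] F [ 0.  -0.   0.5] gap 17.9 ff 30.0
```

Run:
```python
from h import *
gripper_open(); st("open")
move_l(deck(140,0,130),.2)
move_to(deck(100,0,190),QD)
move_l(deck(60,120,200),.3); hold(.3); st("away")
im=get_image("top");a=cv2.resize(im["frame"][195:275,215:295],None,fx=5,fy=5,interpolation=cv2.INTER_CUBIC)
C=cloud(im);hsv=cv2.cvtColor(im["frame"],cv2.COLOR_BGR2HSV);D=(C-O)@M*1e3
for nm,k in(("blue",cv2.inRange(hsv,(100,150,50),(130,255,255))),("red",cv2.inRange(hsv,(0,150,70),(6,255,255)))):
    p=D[(k>0)&(abs(D[...,1])<70)&(D[...,0]>80)&(D[...,0]<230)&(abs(D[...,2]-40)<50)];print(nm,np.percentile(p,[3,50,97],0).round(1).tolist())
m=cv2.inRange(hsv,(12,90,40),(32,255,255))>0
for y0 in(28,-28):
    p=D[m&(abs(D[...,1]-y0)<17)&(D[...,0]>0)&(D[...,0]<150)&(abs(D[...,2])<30)];print(y0,np.percentile(p,[3,50,97],0).round(1).tolist())
im=get_image("scene");b=cv2.resize(im["frame"][160:290,330:460],None,fx=400/130,fy=400/130,interpolation=cv2.INTER_CUBIC)
cv2.imwrite("pics/f.png",np.hstack([a,b]))
```

```text
open t 39.2 deck [147.  -0.  47.] F [-0.8  0.1  0.6] gap 87.5 ff 0.0
away t 41.0 deck [ 60.7 119.  199.9] F [-0.4 -0.4  0.3] gap 87.8 ff 0.0
blue [[102.9, -55.8, 18.0], [115.5, -0.5, 23.1], [185.3, 54.4, 27.3]]
red [[148.9, -9.8, 49.9], [155.4, -1.7, 62.4], [158.5, 7.2, 67.0]]
28 [[24.0, 19.7, 3.7], [59.7, 25.9, 14.0], [91.6, 34.9, 18.3]]
-28 [[63.6, -35.7, 10.5], [79.3, -29.8, 14.6], [95.9, -23.7, 19.5]]
```

View pics/f.png

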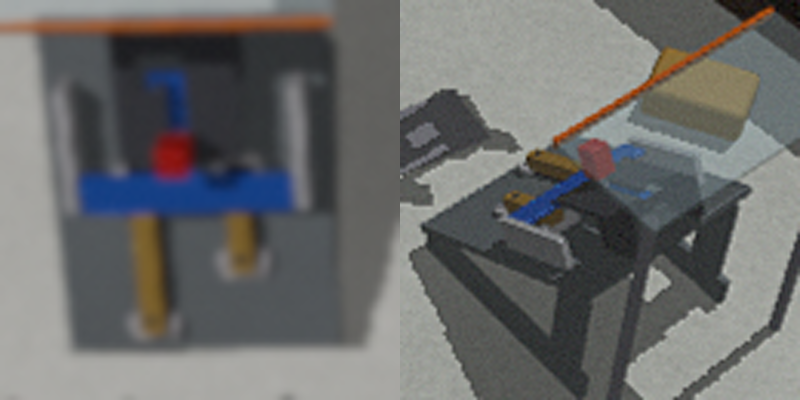

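The keeper is closed (front edge about 102) over both bars, the knob is back at 0, and the arm is clear. Handing in.

```bash
python3 -c "
from bench import *
print(job_done())"
```

```text
the job is handed in; nothing more can be done
None
```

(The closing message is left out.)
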